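# Set the trimmer's paper gauge to its marked stop

### The job

The leaflets on the desk are to be cut to the marked length, so set the paper trimmer's sliding gauge: press the thumb pad in the gauge's middle down with a fingertip to free its brake, keep it pressed and push the gauge along its rail until it rests against the tall stop with the pointer (not the low plain buffer at the other end of the rail). Then let go so that the pad springs up and the brake holds again. Never drag the gauge while its pad is up, and leave the note block, the stapler and the tumbler where they stand.

Things in the scene. Friction and masses are not known exactly. Their poses are not given: they have to be found in the camera images.
- trimmer: Desktop paper trimmer, fixed: grey ruled board 270 x 500 mm, 20 mm thick, with an aluminium rail 44 mm wide, 440 mm long. Origin at desk height under the rail's middle; x across the rail towards the ruled board (board spans x -50 to 220 mm), y along the rail, z up. Rail top 38 mm above the desk. The blade arm lies along the +y end (y 256 mm), up to 51 mm high.
- gauge (a joint): Position of the sliding gauge along the rail's +y, in m; 0 in the middle of the rail. With the pad up a brake holds it (13 to 20 N to drag it); with the pad down it slides with about 1 N.
- pad (a joint): How far the thumb pad is pressed down, in m: 0 up (braked) to 0.008 fully down. Spring: 8 N to start, 12 N fully down. Pressing eases the brake gradually; it is free from about 0.0035 down, so press it 0.005 to 0.008. A fingertip pressing on the pad grips it, so that sideways moves carry the gauge along.
- gauge_mid (a point): Middle of the gauge's underside, at rail-top height (38 mm). The gauge is a grey saddle 90 mm long along the rail, 50 mm wide. Each end has an upstand 16 mm thick, its top 34 mm above this point; the gap between them is 58 mm long (inner faces 29 mm from this point), open to the sides, and holds the thumb pad. A thin fence reaches from its middle over the board to 108 mm in the rail's x.
- pad_top (a point): Middle of the thumb pad's top face, 62 mm above the desk when up, moving down with the pad. The pad is a ribbed black rubber block 50 mm along the rail, 40 mm across; its top lies 10 mm below the tops of the upstands when up.
- stop_mid (a point): The marked stop, fixed at either end of the rail: aluminium block 20 mm along the rail, 50 mm across, top 85 mm above the desk, with a flat arrow-like pointer (sticking out 34 mm) on its board side and a small screw on the other. This point is the middle of its underside, at rail-top height (38 mm). When the gauge touches it, gauge_mid is 55 mm from this point.
- buffer_mid (a point): The plain buffer, fixed on the other end of the rail: an aluminium block 20 mm along the rail, 50 mm across, low (top 52 mm above the desk), without a pointer. Middle of its underside, at rail-top height.
- notes: Loose note block, paper, 75 x 75 x 45 mm high, standing on the trimmer's board; origin in the middle of its underside. To be left alone.
- stapler: Loose stapler, 38 x 130 x 43 mm high, on the trimmer's board; origin in the middle of its underside, long axis its y. To be left alone.
- tumbler: Loose white lidded tumbler, 86 mm across, 160 mm high, standing on the desk; origin in the middle of its underside. To be left alone.

How it is judged:
On the way, in this order (a step that is already met when the one before it is completed fails the run):
1. the thumb pad is pressed down (value of joint pad above 0.003 m), for 0.1 s.
2. the gauge is pushed up against the marked stop with its pad pressed (horizontal distance between gauge_mid and stop_mid below 0.058 m and value of joint pad above 0.0015 m), for 0.1 s.
At the end, for the whole second after the job is handed in: The gauge rests against the tall stop with the pointer (gap under 3 mm), at rest, its thumb pad up again (pressed less than 1.5 mm) (horizontal distance between gauge_mid and stop_mid below 0.058 m and value of joint pad below 0.0015 m and velocity of joint gauge between -0.005 and 0.005 m/s); the robot touches nothing.
It fails at once if the gauge is dragged while its pad is up (brake on) (value of joint pad below 0.0008 m and distance of gauge_mid from where it was at the start of the episode above 0.005 m and horizontal distance between gauge_mid and stop_mid above 0.06 m and (velocity of joint gauge above 0.01 m/s or velocity of joint gauge below -0.01 m/s)).
It fails at once if the notes is pushed away from where it stands or lifted (distance of notes from where it was at the start of the episode above 0.02 m or angle between notes's own z axis and vertical above 0.4 rad).
It fails at once if the stapler is pushed away from where it stands or lifted (distance of stapler from where it was at the start of the episode above 0.02 m or angle between stapler's own z axis and vertical above 0.4 rad).
It fails at once if the tumbler is pushed away from where it stands or lifted (distance of tumbler from where it was at the start of the episode above 0.02 m or angle between tumbler's own z axis and vertical above 0.4 rad).
It also fails if it takes over 35 s, if anything falls off the work surface, if the arm or the gripper's body presses on something with over 40 N, if the wrist force passes 120 N, or if a joint passes its speed limit or range.

### The arm

A 6-joint arm with a two-finger parallel gripper is mounted at the origin on the work surface. World frame = base frame: x ahead of the robot, y to its left, z up, the work surface at z = 0. Lengths are in m, angles in rad, forces in N, time in s.
With the tool pointing down it reaches from about 0.425 to 0.95 m from the base axis. Payload 3.5 kg.
Tool frame: the origin (TCP) lies between the finger pads; the fingertips stand 19 mm ahead of it and the grasp point (between the pads) is the TCP (ctrl.nose_length is the distance from the TCP to the fingertips, in m); z points along the fingers, y is the line along which they close (so a half turn about z gives the same grasp; the last joint's range is limited). The gripper opens to 85 mm and grips with 20 to 120 N. Pads are 22 mm wide; open, the fingers measure 114 mm over their backs; the gripper's body (76 mm by 85 mm) begins 54 mm behind the grasp point. The pads swing forward as they close: fully open they stand 13 mm farther back than shut.
Start: joints at [1.053, 0.286, 1.577, -0, 1.279, -0.15], TCP at [0.243, 0.63, 0.22] pointing down, gripper open.
Joint ranges: [-2.77, 2.77], [-0.9, 2.22], [0.21, 2.48], [-1.53, 4.67], [0.24, 2.81], [-2.84, 2.84]. Speed limits (rad/s): [2.79, 2.79, 3.14, 3.14, 3.14, 3.14].

### API

Orientations are given as a unit quaternion [x, y, z, w].
In Python, from plant import ctrl gives the robot as it stands.
- The arm moves only by the tool apply_moves, never from a script. Its argument "series" is a list of rows, each a list of 6 numbers: the shift along the world's x, y, z scaled (see below), then the turn, a rotation vector about the world's x, y, z scaled (see below). A call has 1 to 20 rows; each row is the pose to reach, as a shift and turn from the pose commanded when the call began; what a row does not reach only later rows make up. The controller multiplies each number of a shift by 0.8 m and each number of a turn by 45 degrees. A row lasts 1/8 s, in which the tool goes at most 62.5 mm and 10.7 degrees, less where a joint would pass 70% of its speed; a pose out of reach is approached as far as the arm can. A call with a number of a shift or a turn outside -1 to 1 is refused whole. A call with a gripper value outside its range is refused whole. "jaw" is the opening, from 0 (shut) to 1 (fully open), set as the call begins (left out, the last holds). The fingers move at their own pace and stop on an object; "squeeze" is the grip in N (left out, the last holds). Time passes only in rows, so rows that repeat a pose let the fingers close. It gives the time, the measured TCP pose, the force, the opening and the grip force at its end, in the units of the state.
- ctrl.get_state(): the state, without advancing time (a new reading comes with each control period).
- ctrl.read_camera(name): name is "scene" or "top"; returns the picture (384x512x3 uint8, red, green, blue); there is no depth.
- ctrl.get_calibration(name): a dict with "fx", "fy", "cx", "cy" (pixels), "xyz" and "orientation" of the camera in the world. Camera axes: x right, y up, looking along -z (the intrinsics and any distortion apply to the point x, -y, -z); pixel columns grow to the right and rows downward; lengths in m; the calibration is good to about 2 mm. A picture is of the moment at which its call begins. get_calibration takes no time and is no camera call.
- ctrl.sign_off(): hands the job in; it is judged then, once.
Trained networks look in the newest picture that a camera, given by its name, has taken for a name from the list of things; names that differ only in an ending like _2 or _b are one class to them, and where a whole thing is asked for, a point or a joint stands for the part that bears it (a point fixed in the world has none). Each returns a list of dicts, best first, with "p" (0 to 1); they miss things now and then, are a little off and sometimes report something else, mostly with a low value. They report only what shows in the picture. A call takes as long as a camera call.
- ctrl.boxes_of(thing, camera): "xy" ([column, row] as shares, 0 to 1, of the picture: columns of its width, rows of its height, amid what is visible of it).
- ctrl.silhouettes(thing, camera): "pixels" (384x512 bool, what is visible of it) and "xy" ([column, row] as shares, 0 to 1, of the picture: columns of its width, rows of its height, amid what is visible of it).
The state is a dict: "time": time; "qpos": joint angles; "dq": joint speeds; "joint_efforts": joint torques, N m; "eef_pos": TCP position; "tcp_rot": TCP orientation; "contact_force": force on the tool from outside, world axes, zero at the start; "wrist_torque": the same for the moment, N m; "opening": opening from 0.0 (shut) to 1.0 (fully open); "finger_force": force on a finger pad.
Only numpy, scipy, OpenCV 4.12 (cv2) and the standard library are available. Lean on these libraries where they do the work, as an engineer would, in place of code of your own. Each camera call takes 0.05 s, during which the arm holds its last target. There are 200 camera calls.

## Working session

There is one attempt and no reset: what is moved stays moved. The work goes in short steps, Python scripts to look and compute and a tool call to move; the robot and the scene stay as the last step left them, time stands still between calls to the robot, and variables do not carry over. Pictures are saved under pics/ and viewed, at most 12 in all, crops included, and the job is handed in when it is done.

Besides the shell and the picture viewer there is one more tool, called after ">>>" as a command line: name --pt "numbers of a row" for each row, then --argument value for the rest. apply_moves: Moves the arm, as the interface text tells. Shifts and turns lie within -1 to 1; 1 stands for 0.8 m of shift or 45 degrees of turn. Its arguments: {"type":"object","properties":{"series":{"type":"array"},"jaw":{"type":"number"},"squeeze":{"type":"number"}},"required":["series"]}

```bash
mkdir -p pics
cat > h.py <<'E'
import numpy as np, cv2
from scipy.spatial.transform import Rotation as R
from plant import ctrl
def ray(cam,u,v):
    c=ctrl.get_calibration(cam)
    d=np.array([(u-c["cx"])/c["fx"],-(v-c["cy"])/c["fy"],-1])
    return np.array(c["xyz"]),R.from_quat(c["orientation"]).apply(d)
def at_z(cam,u,v,z):
    o,d=ray(cam,u,v); return o+d*(z-o[2])/d[2]
def proj(cam,p):
    c=ctrl.get_calibration(cam)
    q=R.from_quat(c["orientation"]).inv().apply(np.array(p)-c["xyz"])
    return c["cx"]+c["fx"]*q[0]/-q[2], c["cy"]-c["fy"]*q[1]/-q[2]
E
python3 - <<'E'
from h import *
for c in("top","scene"):
    im=ctrl.read_camera(c); cv2.imwrite(f"pics/{c}0.png",im[:,:,::-1])
    print(c,ctrl.get_calibration(c))
    for n,z in(("gauge_mid",.06),("pad_top",.062),("stop_mid",.085),("buffer_mid",.052),("notes",.065),("stapler",.06),("tumbler",.16),("trimmer",.02)):
        for b in ctrl.boxes_of(n,c)[:2]:
            u,v=b["xy"][0]*512,b["xy"][1]*384
            print(n,round(b["p"],2),round(u),round(v),at_z(c,u,v,z).round(3))
E
```

```text
top {'fx': 365.3451384787436, 'fy': 365.3451384787436, 'cx': 258.97960100977656, 'cy': 187.28580143750236, 'xyz': array([0.35607534, 0.11333043, 1.01306067]), 'orientation': array([-0.06725657,  0.07221302,  0.70959332, -0.69766693])}
gauge_mid 0.69 307 178 [ 0.57  -0.023  0.06 ]
pad_top 0.81 306 176 [ 0.575 -0.021  0.062]
stop_mid 0.68 245 180 [0.562 0.141 0.085]
buffer_mid 0.6 368 168 [ 0.597 -0.193  0.052]
notes 0.75 350 112 [ 0.753 -0.15   0.065]
notes 0.39 307 173 [ 0.582 -0.024  0.065]
stapler 0.73 247 126 [0.718 0.135 0.06 ]
tumbler 0.74 306 174 [ 0.557 -0.007  0.16 ]
trimmer 0.58 294 159 [0.635 0.004 0.02 ]
trimmer 0.55 308 178 [ 0.58  -0.033  0.02 ]
scene {'fx': 481.1384669976929, 'fy': 481.1384669976929, 'cx': 253.86783845159565, 'cy': 193.04883428529794, 'xyz': array([ 1.3883766 , -0.35513769,  0.67121291]), 'orientation': array([0.4258329 , 0.24664964, 0.43954437, 0.75141935])}
gauge_mid 0.83 205 232 [ 0.597 -0.027  0.06 ]
pad_top 0.75 198 227 [ 0.575 -0.033  0.062]
stop_mid 0.97 258 206 [0.594 0.106 0.085]
buffer_mid 0.47 133 260 [ 0.604 -0.19   0.052]
notes 0.76 176 306 [ 0.781 -0.167  0.065]
stapler 0.67 298 249 [0.747 0.116 0.06 ]
tumbler 0.82 305 127 [0.421 0.35  0.16 ]
trimmer 0.72 260 205 [0.505 0.165 0.02 ]
trimmer 0.57 215 266 [ 0.666 -0.038  0.02 ]
```

View pics/top0.png

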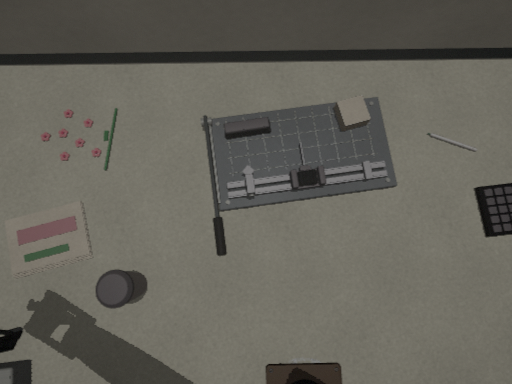

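View pics/scene0.png

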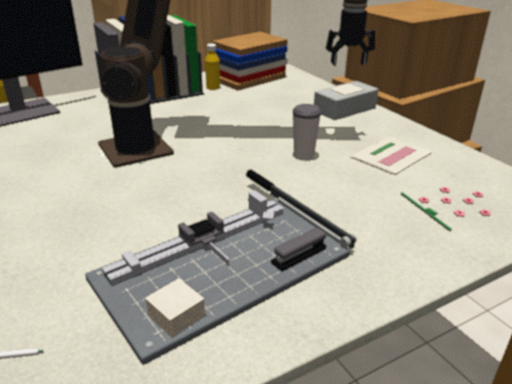

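The top view shows the gauge with its black pad at about (308,177). The pointer stop is at (249,183) on the +y side, next to the blade arm at (213,165), and the buffer is at (368,170). The scene view agrees: pad (203,225), stop (263,206), tumbler (306,130), well away from the rail. I'll refine with crops and silhouettes.

Run:
```python
from h import *
ims={c:ctrl.read_camera(c) for c in("top","scene")}
a=cv2.resize(ims["top"][145:215,200:400],None,fx=4,fy=4,interpolation=cv2.INTER_CUBIC)
b=cv2.resize(ims["scene"][180:280,110:310],None,fx=4,fy=4,interpolation=cv2.INTER_CUBIC)[:310]
o=np.clip(np.vstack([a,b]).astype(float)*1.6,0,255).astype(np.uint8)
cv2.imwrite("pics/crop1.png",o[:600,:,::-1])
for c in ims:
  for n,z in(("pad_top",.062),("gauge_mid",.06),("stop_mid",.085),("buffer_mid",.052)):
    for s in ctrl.silhouettes(n,c)[:1]:
        m=s["pixels"]; v,u=np.nonzero(m)
        (cx,cy),wh,an=cv2.minAreaRect(np.c_[u,v].astype(np.float32))
        print(c,n,round(s["p"],2),m.sum(),"mean",u.mean().round(1),v.mean().round(1),at_z(c,u.mean(),v.mean(),z).round(3),"box",u.min(),u.max(),v.min(),v.max(),at_z(c,cx,cy,z).round(3))
```

```text
top pad_top 0.74 261 mean 306.8 176.8 [ 0.573 -0.023  0.062] box 297 316 169 184 [ 0.573 -0.023  0.062]
top gauge_mid 0.96 742 mean 306.0 176.0 [ 0.576 -0.022  0.06 ] box 289 325 144 189 [ 0.604 -0.02   0.06 ]
top stop_mid 0.74 760 mean 306.6 175.8 [ 0.57  -0.02   0.085] box 289 325 144 189 [ 0.598 -0.017  0.085]
top buffer_mid 0.65 180 mean 366.6 170.0 [ 0.592 -0.188  0.052] box 361 372 160 180 [ 0.591 -0.188  0.052]
scene pad_top 0.56 267 mean 201.1 227.5 [ 0.579 -0.028  0.062] box 189 213 220 236 [ 0.579 -0.028  0.062]
scene gauge_mid 0.65 1129 mean 203.3 233.6 [ 0.6   -0.032  0.06 ] box 178 228 213 264 [ 0.604 -0.022  0.06 ]
scene stop_mid 0.66 462 mean 258.2 205.3 [0.593 0.108 0.085] box 247 273 191 219 [0.597 0.11  0.085]
scene buffer_mid 0.66 194 mean 130.1 260.3 [ 0.602 -0.195  0.052] box 122 139 252 269 [ 0.602 -0.195  0.052]
```

View pics/crop1.png

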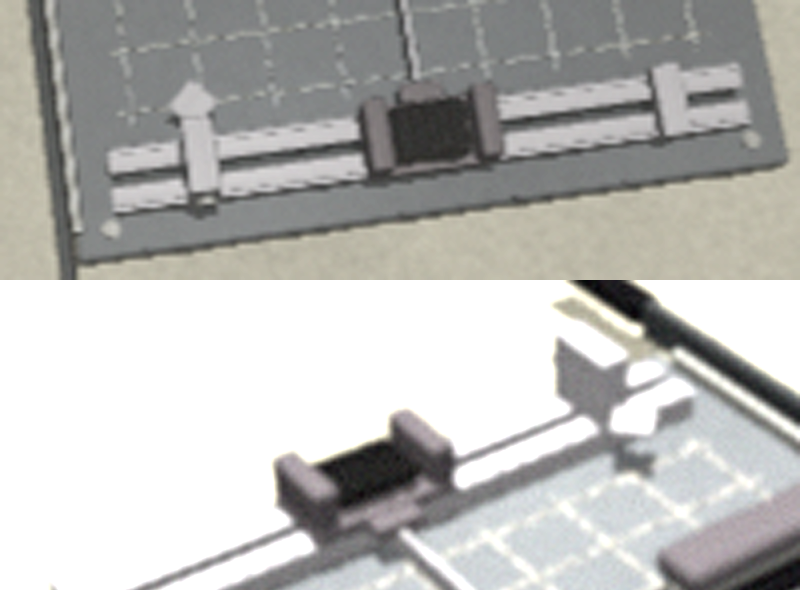

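The crop confirms it. The rail ends are at crop (109,183) and (744,96), the stop top is around (202,150), and the gauge is free of obstacles on the way to the stop.

Run:
```python
from h import *
f=lambda x,y:(200+(x+.5)/4-.5,145+(y+.5)/4-.5)
l=at_z("top",*f(109.5,183),.038); r=at_z("top",*f(744,96),.038)
d=l-r; yaw=np.arctan2(-d[0],d[1]); print("rail",l,r,np.linalg.norm(d),"mid",(l+r)/2,"yaw",np.degrees(yaw))
print("stop",at_z("top",*f(199,153),.085),"pad",at_z("top",*f(430,130),.062))
g=lambda x,y:(110+(x+.5)/4-.5,180+(y-280+.5)/4-.5)
print("scene stop",at_z("scene",*g(593,350),.085),"pad",at_z("scene",*g(367,471),.062))
mid=(l+r)/2; ax=d/np.linalg.norm(d)
for s in(.21,-.21): print("end block",mid+ax*s)
s=ctrl.get_state(); print(s["eef_pos"],s["tcp_rot"],s["contact_force"],s["time"],R.from_quat(s["tcp_rot"]).as_matrix().round(3))
for n in("tumbler",):
  for b in ctrl.boxes_of(n,"scene")[:1]: print(at_z("scene",b["xy"][0]*512,b["xy"][1]*384,.08))
print(at_z("top",115,285,.16))
```

```text
rail [0.54406302 0.19173594 0.038     ] [ 0.59789379 -0.24507271  0.038     ] 0.44011310783819735 mid [ 0.57097841 -0.02666839  0.038     ] yaw 7.025508850622945
stop [0.55387585 0.12988639 0.085     ] pad [ 0.57196036 -0.02414568  0.062     ]
scene stop [0.56200372 0.12498254 0.085     ] pad [ 0.57929467 -0.02768154  0.062     ]
end block [0.54529305 0.18175489 0.038     ]
end block [ 0.59666376 -0.23509166  0.038     ]
[0.24268748 0.62985862 0.21953276] [1.82875824e-01 9.83136019e-01 7.96202632e-06 1.12450224e-05] [-0.33276278 -0.37974525 -1.13721273] 1.4 [[-0.933  0.36   0.   ]
 [ 0.36   0.933  0.   ]
 [-0.     0.    -1.   ]]
[0.28355626 0.45054514 0.08      ]
[0.30735455 0.43448036 0.16      ]
```

>>> apply_moves --pt "0 0 0.04 0 0 0" --pt "0.414 -0.82 0.04 0 0 0.625" --pt "0.414 -0.82 0.04 0 0 0.625" --pt "0.414 -0.82 0.04 0 0 0.625" --pt "0.414 -0.82 0.04 0 0 0.625" --pt "0.414 -0.82 0.04 0 0 0.625" --pt "0.414 -0.82 0.04 0 0 0.625" --pt "0.414 -0.82 0.04 0 0 0.625" --pt "0.414 -0.82 0.04 0 0 0.625" --pt "0.414 -0.82 0.04 0 0 0.625" --pt "0.414 -0.82 0.04 0 0 0.625" --pt "0.414 -0.82 0.04 0 0 0.625" --pt "0.414 -0.82 0.04 0 0 0.625" --pt "0.414 -0.82 0.04 0 0 0.625" --pt "0.414 -0.82 0.04 0 0 0.625" --pt "0.414 -0.82 -0.05 0 0 0.625" --pt "0.414 -0.82 -0.14 0 0 0.625" --pt "0.414 -0.82 -0.14 0 0 0.625" --jaw 0 --squeeze 20

```text
time: 3.7
eef_pos: [0.5702, -0.0239, 0.1032]
tcp_rot: [-0.063, 0.998, 0.001, -0.004]
contact_force: [-0.6, 0.3, -0.5]
opening: 0.004
finger_force: 0.0
```

Run:
```python
from h import *
s=ctrl.get_state(); print(s, ctrl.nose_length)
p=np.array(s["eef_pos"]); tip=p-[0,0,ctrl.nose_length]
ims={c:ctrl.read_camera(c) for c in("top","scene")}
for c in ims: print(c,"tip px",proj(c,tip))
a=cv2.resize(ims["top"][145:215,200:400],None,fx=4,fy=4,interpolation=cv2.INTER_CUBIC)
b=cv2.resize(ims["scene"][165:240,110:310],None,fx=4,fy=4,interpolation=cv2.INTER_CUBIC)
cv2.imwrite("pics/crop2.png",np.clip(np.vstack([a,b])*1.5,0,255).astype(np.uint8)[:,:,::-1])
```

```text
{'time': 3.7, 'qpos': array([-2.19611448e-01,  1.88453986e-01,  1.92066988e+00,  1.74521726e-04,
        1.04101090e+00, -1.91572620e+00]), 'dq': array([-0.00368866,  0.1549707 ,  0.00615671,  0.00039715, -0.27359916,
       -0.0021229 ]), 'joint_efforts': array([-2.20651883e-01, -3.38206422e+01, -2.60141391e+01, -8.95549951e-03,
        3.72641569e-02,  9.16900317e-04]), 'eef_pos': array([ 0.57022783, -0.02385807,  0.10315854]), 'tcp_rot': array([-0.06257332,  0.99803123,  0.00126178, -0.0040811 ]), 'contact_force': array([-0.60251408,  0.34623341, -0.53634502]), 'wrist_torque': array([ 0.02166015, -0.05163768, -0.00258359]), 'finger_force': 0.0, 'opening': 0.004307301026921477} 0.019
top tip px (np.float64(308.1853018680989), np.float64(175.8762037326414))
scene tip px (np.float64(200.74262768658588), np.float64(216.4892231819919))
```

View pics/crop2.png

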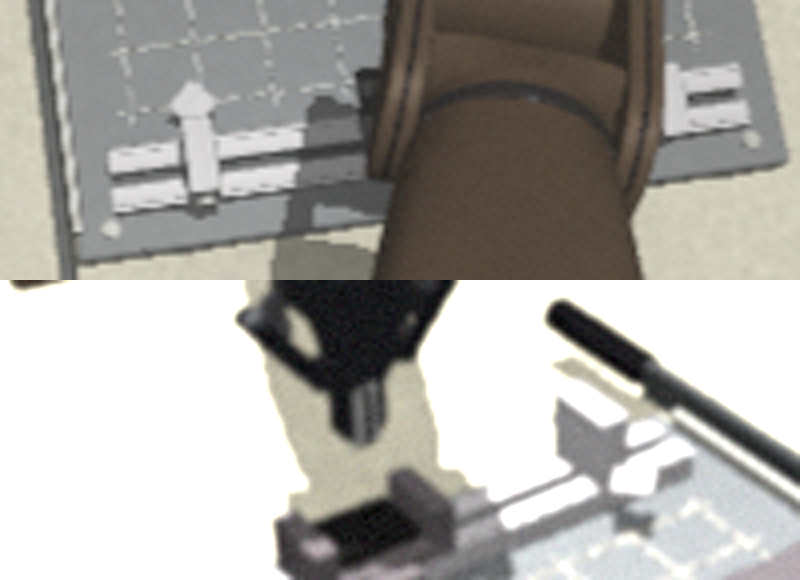

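The scene crop shows the shut fingertips above the pad at about (200,205), but the reported pose projects to (201,216). I'll check whether the arm was still settling.

Run:
```python
from h import *
im=ctrl.read_camera("scene"); s=ctrl.get_state(); print(s["time"],s["eef_pos"],s["dq"].round(3),s["contact_force"])
p=s["eef_pos"]
for dz in(0,.019): print(proj("scene",p-[0,0,dz]))
cv2.imwrite("pics/crop3.png",np.clip(cv2.resize(im[165:240,150:250],None,fx=8,fy=8,interpolation=cv2.INTER_CUBIC)*1.5,0,255).astype(np.uint8)[:,:,::-1])
```

```text
3.85 [ 0.57422346 -0.02541989  0.1083912 ] [-0.009 -0.031 -0.052 -0.001 -0.004 -0.001] [-0.82205734 -0.00239137  0.94258322]
(np.float64(200.23811427310824), np.float64(208.23226747833755))
(np.float64(200.70832673195397), np.float64(215.57733853710673))
```

View pics/crop3.png

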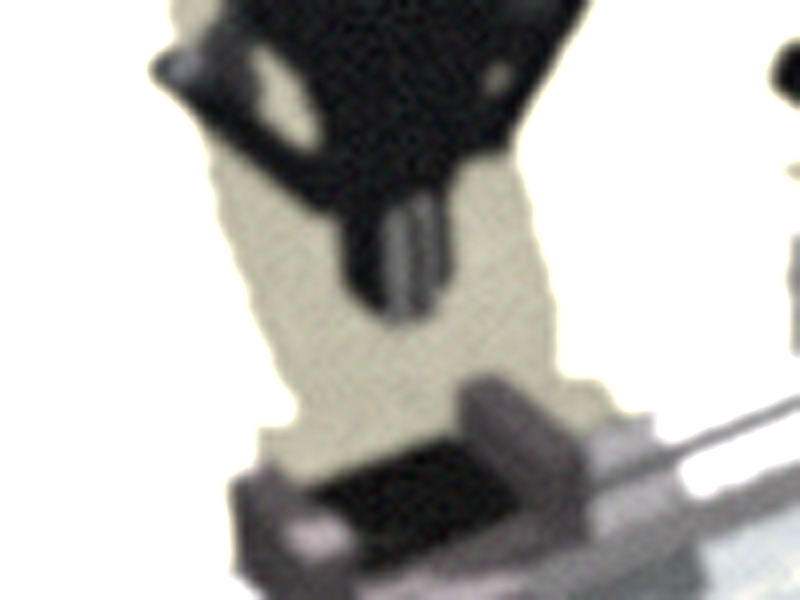

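Run:
```python
from h import *
o=np.array([.2427,.6299,.2195]); y=np.array([.36,.933,0])
for s in(-.05,.05): print("start fingertip",proj("scene",o+y*s-[0,0,.006]),proj("top",o+y*s-[0,0,.006]))
for z in (0,.02): print("base",proj("scene",[0,0,z]),proj("top",[0,0,z]))
print("pad",proj("scene",[.573,-.025,.062]),"rail ends z.038",proj("scene",[.544,.192,.038]),proj("scene",[.598,-.245,.038]))
t=np.array([.5742,-.0254,.0894])
print("ray at z tip",at_z("scene",200,204.8,.0894))
```

```text
start fingertip (np.float64(331.7646832119454), np.float64(75.15770488764535)) (np.float64(30.422009076139716), np.float64(329.3931061043695))
start fingertip (np.float64(362.58191641947246), np.float64(73.85595413960571)) (np.float64(-12.818687833944637), np.float64(311.98742543307276))
base (np.float64(135.60573246853195), np.float64(149.20313255436474)) (np.float64(304.09345758966066), np.float64(403.1344655368091))
base (np.float64(134.82678559906026), np.float64(143.48319510737912)) (np.float64(305.1141057430265), np.float64(406.2271223180379))
pad (np.float64(201.31766424974904), np.float64(225.59599959240802)) rail ends z.038 (np.float64(277.64094522274405), np.float64(203.11618668074473)) (np.float64(106.19865224621262), np.float64(272.48625427606345))
ray at z tip [ 0.53342959 -0.00894339  0.0894    ]
```

Run:
```python
import cv2,numpy as np
a=cv2.imread("pics/scene0.png"); t=cv2.imread("pics/top0.png")
o=np.hstack([cv2.resize(a[10:80,310:390],None,fx=5,fy=5),cv2.resize(a[130:165,90:180],(400,350)),])
cv2.imwrite("pics/crop4.png",np.clip(o*1.5,0,255).astype(np.uint8))
```

```text
(no output)
```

View pics/crop4.png

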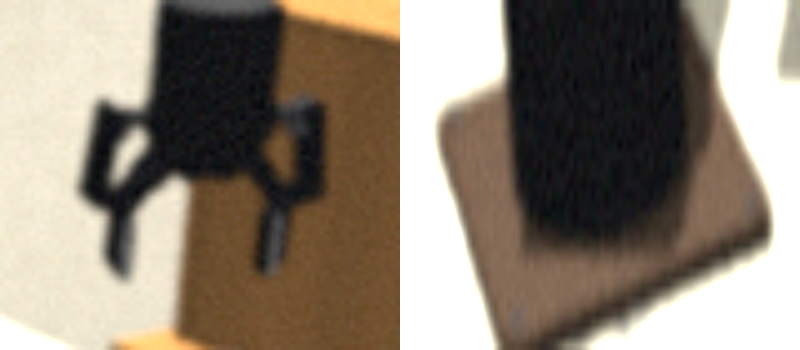

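The crop shows the start fingertips at (334,66) and (363,64), about 10 px above the prediction. The base plate projects correctly at (136,148), so the camera is sound. The tool's real position is therefore offset from its reading. The start picture from the top camera should tell a z offset from an x/y one.

```bash
python3 - <<'E'
import cv2,numpy as np
t=cv2.imread("pics/top0.png")
cv2.imwrite("pics/crop5.png",np.clip(cv2.resize(t[290:384,0:100].astype(float),None,fx=6,fy=6,interpolation=cv2.INTER_CUBIC)*2,0,255).astype(np.uint8))
E
python3 - <<'E'
from h import *
o=np.array([.2427,.6299,.2195]); y=np.array([.36,.933,0]);x=np.array([-.933,.36,0])
for n,d in(("none",[0,0,0]),("z+.03",[0,0,.03]),("xy",[-.04,.017,0])):
  for s in (-.0425,-.057):
    for w in(-.011,.011): print(n,s,w,np.round(proj("top",o+y*s+x*w-[0,0,.006]+d),1))
E
```

```text
none -0.0425 -0.011 [ 29.6 322.8]
none -0.0425 0.011 [ 24.7 333.4]
none -0.057 -0.011 [ 35.9 325.3]
none -0.057 0.011 [ 31.  335.9]
z+.03 -0.0425 -0.011 [ 20.4 325.3]
z+.03 -0.0425 0.011 [ 15.2 336.3]
z+.03 -0.057 -0.011 [ 27. 328.]
z+.03 -0.057 0.011 [ 21.8 339. ]
xy -0.0425 -0.011 [ 19.2 343.5]
xy -0.0425 0.011 [ 14.2 354.3]
xy -0.057 -0.011 [ 25.6 346.1]
xy -0.057 0.011 [ 20.6 356.9]
```

View pics/crop5.png

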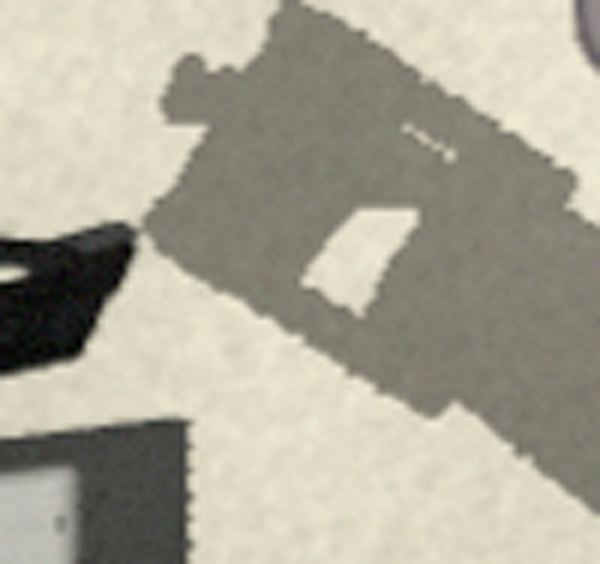

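The gripper's row (about 338) fits a vertical offset and rules out the horizontal one, so x/y is right and the tips sit higher than reported. I'll find the pad by force.

>>> apply_moves --pt "0 0 -0.02 0 0 0" --pt "0 0 -0.03 0 0 0" --pt "0 0 -0.034 0 0 0" --pt "0 0 -0.034 0 0 0"

```text
time: 4.35
eef_pos: [0.5739, -0.0262, 0.0803]
tcp_rot: [-0.061, 0.998, 0.0, -0.0]
contact_force: [0.1, -0.5, -0.3]
opening: 0.001
finger_force: 0.0
```

>>> apply_moves --pt "0 0 -0.004 0 0 0" --pt "0 0 -0.007 0 0 0" --pt "0 0 -0.007 0 0 0"

```text
time: 4.72
eef_pos: [0.5737, -0.0261, 0.0745]
tcp_rot: [-0.061, 0.998, 0.0, -0.0]
contact_force: [0.7, 0.1, -0.3]
opening: -0.001
finger_force: 0.0
```

There is no force where the pad should already be 6 mm down, so the offset is confirmed. I'll keep going down.

>>> apply_moves --pt "0 0 -0.006 0 0 0" --pt "0 0 -0.012 0 0 0" --pt "0 0 -0.015 0 0 0" --pt "0 0 -0.015 0 0 0"

```text
time: 5.22
eef_pos: [0.5736, -0.0261, 0.0623]
tcp_rot: [-0.061, 0.998, 0.0, -0.0]
contact_force: [0.0, -0.3, -0.5]
opening: 0.004
finger_force: 0.0
```

Run:
```python
from h import *
im=ctrl.read_camera("scene"); s=ctrl.get_state(); print(s["time"],s["eef_pos"],s["contact_force"])
cv2.imwrite("pics/crop6.png",np.clip(cv2.resize(im[165:250,150:250],None,fx=7,fy=7,interpolation=cv2.INTER_CUBIC)*1.8,0,255).astype(np.uint8)[:,:,::-1])
```

```text
5.275 [ 0.57381397 -0.02612903  0.06256272] [0.596434   0.60413168 0.08843725]
```

View pics/crop6.png

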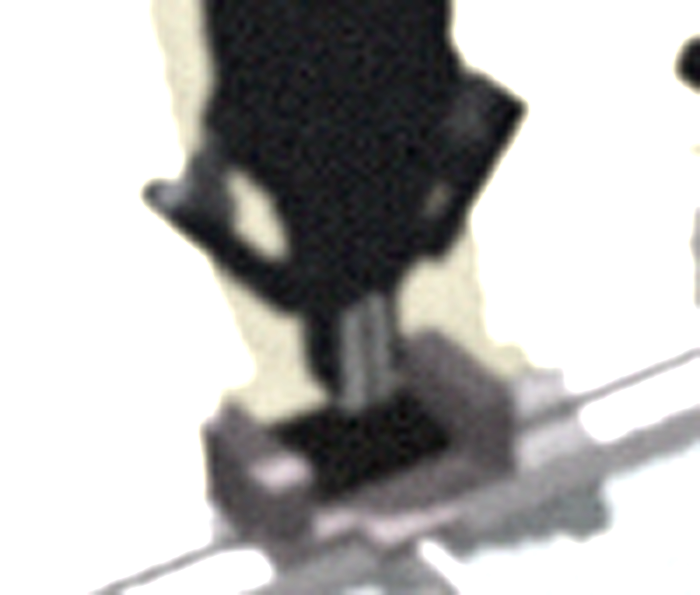

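The fingertips are at crop (365,405), just above the middle of the pad (365,450), about 10 mm to go.

>>> apply_moves --pt "0 0 -0.005 0 0 0" --pt "0 0 -0.01 0 0 0" --pt "0 0 -0.01 0 0 0"

```text
time: 5.65
eef_pos: [0.5734, -0.0261, 0.0541]
tcp_rot: [-0.062, 0.998, 0.0, -0.001]
contact_force: [0.5, -0.1, -0.5]
opening: 0.001
finger_force: 0.0
```

>>> apply_moves --pt "0 0 -0.002 0 0 0" --pt "0 0 -0.003 0 0 0" --pt "0 0 -0.003 0 0 0"

```text
time: 6.02
eef_pos: [0.5738, -0.0261, 0.0523]
tcp_rot: [-0.062, 0.998, -0.0, -0.0]
contact_force: [-0.0, -0.3, -0.1]
opening: 0.003
finger_force: 0.0
```

>>> apply_moves --pt "0 0 -0.002 0 0 0" --pt "0 0 -0.003 0 0 0" --pt "0 0 -0.003 0 0 0"

```text
time: 6.4
eef_pos: [0.5739, -0.0261, 0.0499]
tcp_rot: [-0.062, 0.998, 0.0, -0.0]
contact_force: [-0.3, -0.5, 0.6]
opening: -0.001
finger_force: 0.3
```

>>> apply_moves --pt "0 0 -0.002 0 0 0" --pt "0 0 -0.003 0 0 0" --pt "0 0 -0.003 0 0 0"

```text
time: 6.78
eef_pos: [0.574, -0.0261, 0.0483]
tcp_rot: [-0.062, 0.998, -0.0, -0.0]
contact_force: [-2.5, 0.4, 4.8]
opening: -0.0
finger_force: 2.8
```

First contact, at 4.8 N. I'll press on in small steps toward about 11 N.

>>> apply_moves --pt "0 0 -0.002 0 0 0" --pt "0 0 -0.004 0 0 0" --pt "0 0 -0.004 0 0 0"

```text
time: 7.15
eef_pos: [0.5741, -0.0264, 0.0459]
tcp_rot: [-0.062, 0.998, -0.0, -0.0]
contact_force: [-2.7, -0.1, 9.6]
opening: -0.0
finger_force: 4.7
```

>>> apply_moves --pt "0 0 -0.002 0 0 0" --pt "0 0 -0.004 0 0 0" --pt "0 0 -0.004 0 0 0"

```text
time: 7.52
eef_pos: [0.5741, -0.0264, 0.043]
tcp_rot: [-0.062, 0.998, -0.0, -0.0]
contact_force: [-5.5, 0.6, 10.5]
opening: 0.002
finger_force: 5.5
```

The pad is about 5.5 mm down at 10.5 N. I'll add a little more press and slide the first 30 mm along the rail toward +y.

>>> apply_moves --pt "-0.001 0 -0.001 0 0 0" --pt "-0.0015 0.005 -0.001 0 0 0" --pt "-0.003 0.014 -0.001 0 0 0" --pt "-0.0045 0.025 -0.001 0 0 0" --pt "-0.0055 0.034 -0.001 0 0 0" --pt "-0.006 0.038 -0.001 0 0 0" --pt "-0.006 0.038 -0.001 0 0 0"

```text
time: 8.4
eef_pos: [0.5703, 0.0042, 0.0428]
tcp_rot: [-0.062, 0.998, -0.0, 0.001]
contact_force: [-3.9, 0.7, 11.3]
opening: -0.005
finger_force: 5.5
```

Run:
```python
from h import *
im=ctrl.read_camera("scene"); s=ctrl.get_state(); print(s["time"],s["eef_pos"],s["contact_force"])
for n in("pad_top","gauge_mid","stop_mid"):
  for b in ctrl.boxes_of(n,"scene")[:1]:print(n,b["p"],np.array(b["xy"])*[512,384])
cv2.imwrite("pics/crop7.png",np.clip(cv2.resize(im[165:265,150:300],None,fx=5,fy=5,interpolation=cv2.INTER_CUBIC)*1.5,0,255).astype(np.uint8)[:,:,::-1])
```

```text
8.45 [0.57026815 0.0040966  0.0427932 ] [-3.1752123   0.34225343 10.87977853]
pad_top 0.59 [214.4256 226.7904]
gauge_mid 0.98 [218.9824 227.7888]
stop_mid 0.74 [260.4032 205.7856]
```

View pics/crop7.png

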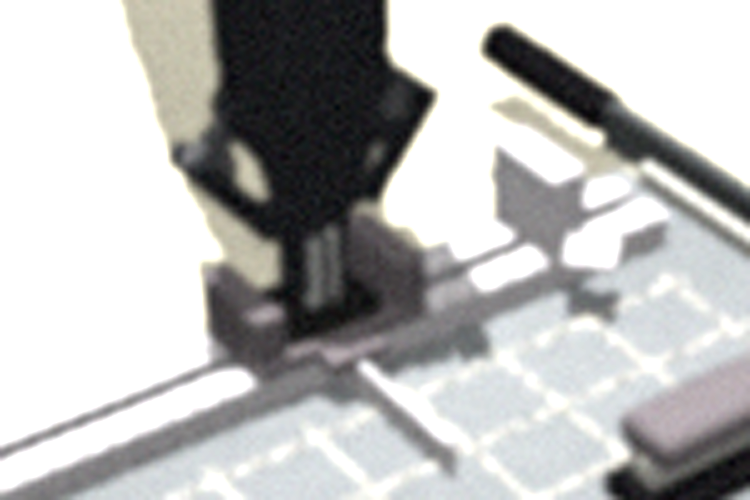

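The gauge follows the fingertip: it is now at crop (320,310), with the stop at (545,190) and the gripper body clear above the stop. I'll continue.

>>> apply_moves --pt "-0.0007 0.005 0 0 0 0" --pt "-0.0022 0.016 0 0 0 0" --pt "-0.004 0.03 0 0 0 0" --pt "-0.0058 0.044 0 0 0 0" --pt "-0.0074 0.056 0 0 0 0" --pt "-0.0086 0.066 0 0 0 0" --pt "-0.009 0.069 0 0 0 0" --pt "-0.009 0.069 0 0 0 0"

```text
time: 9.6
eef_pos: [0.5633, 0.0596, 0.0429]
tcp_rot: [-0.062, 0.998, -0.0, 0.001]
contact_force: [-4.0, 0.5, 10.6]
opening: -0.002
finger_force: 5.5
```

>>> apply_moves --pt "-0.0005 0.003 0 0 0 0" --pt "-0.0008 0.006 0 0 0 0" --pt "-0.001 0.008 0 0 0 0" --pt "-0.001 0.008 0 0 0 0"

```text
time: 10.1
eef_pos: [0.5625, 0.0657, 0.0429]
tcp_rot: [-0.062, 0.998, -0.0, 0.001]
contact_force: [-2.5, -0.0, 10.6]
opening: -0.001
finger_force: 5.5
```

>>> apply_moves --pt "-0.0003 0.002 0 0 0 0" --pt "-0.0006 0.004 0 0 0 0" --pt "-0.0008 0.006 0 0 0 0" --pt "-0.0008 0.006 0 0 0 0"

```text
time: 10.6
eef_pos: [0.562, 0.0705, 0.0429]
tcp_rot: [-0.062, 0.998, -0.0, 0.001]
contact_force: [-2.5, -0.4, 11.4]
opening: 0.002
finger_force: 5.5
```

>>> apply_moves --pt "-0.0003 0.002 0 0 0 0" --pt "-0.0005 0.004 0 0 0 0" --pt "-0.0005 0.004 0 0 0 0"

```text
time: 10.98
eef_pos: [0.5616, 0.0736, 0.0429]
tcp_rot: [-0.062, 0.998, -0.0, 0.001]
contact_force: [-2.4, -1.4, 11.4]
opening: -0.003
finger_force: 5.5
```

>>> apply_moves --pt "-0.0002 0.002 0 0 0 0" --pt "-0.0003 0.003 0 0 0 0" --pt "-0.0003 0.003 0 0 0 0"

```text
time: 11.35
eef_pos: [0.5617, 0.0741, 0.043]
tcp_rot: [-0.062, 0.998, -0.002, 0.002]
contact_force: [-3.1, -6.4, 11.6]
opening: 0.0
finger_force: 5.5
```

Run:
```python
from h import *
im=ctrl.read_camera("scene"); s=ctrl.get_state(); print(s["time"],s["eef_pos"],s["contact_force"])
cv2.imwrite("pics/crop8.png",np.clip(cv2.resize(im[165:255,190:300],None,fx=6,fy=6,interpolation=cv2.INTER_CUBIC)*1.2,0,255).astype(np.uint8)[:,:,::-1])
```

```text
11.4 [0.56171016 0.07406734 0.04303405] [-2.13365532 -5.63683811 11.10413342]
```

View pics/crop8.png

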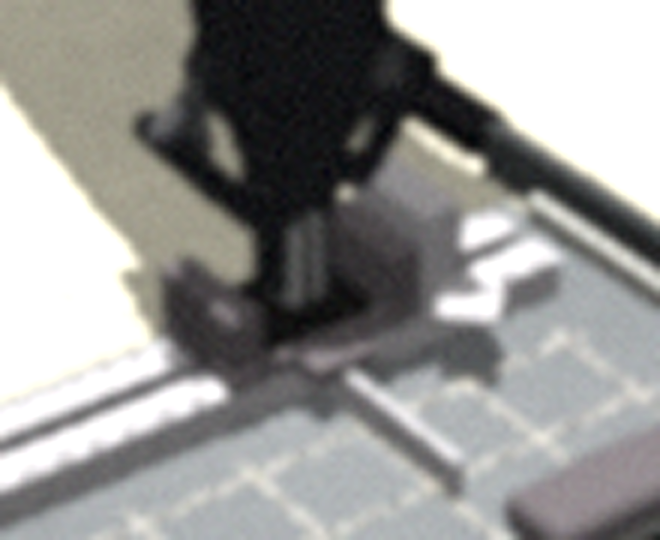

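Gauge and stop now touch: there is no gap at crop (420,250), and the force has risen to 6 N against the stop. Lifting straight up.

>>> apply_moves --pt "0 0 0.005 0 0 0" --pt "0 0 0.01 0 0 0" --pt "0 0 0.02 0 0 0" --pt "0 0 0.06 0 0 0" --pt "0 0 0.12 0 0 0" --pt "0 0 0.18 0 0 0" --pt "0 0 0.2 0 0 0" --pt "0 0 0.2 0 0 0" --pt "0 0 0.2 0 0 0" --pt "0 0 0.2 0 0 0"

```text
time: 12.65
eef_pos: [0.5585, 0.0763, 0.1978]
tcp_rot: [-0.061, 0.998, 0.0, -0.002]
contact_force: [0.7, -0.3, -0.1]
opening: -0.001
finger_force: 0.0
```

Run:
```python
from h import *
im=ctrl.read_camera("scene"); s=ctrl.get_state(); print(s["time"],s["eef_pos"],s["contact_force"],abs(s["dq"]).max())
cv2.imwrite("pics/crop9.png",np.clip(cv2.resize(im[165:255,190:300],None,fx=6,fy=6,interpolation=cv2.INTER_CUBIC)*1.2,0,255).astype(np.uint8)[:,:,::-1])
```

```text
12.7 [0.55879159 0.0762873  0.19818122] [-0.52197887 -0.3370739  -0.57331141] 0.011337802480866988
```

View pics/crop9.png

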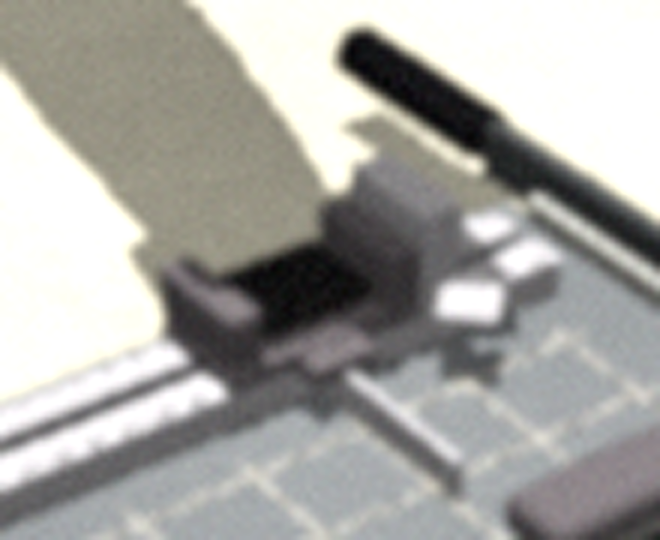

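The gauge sits flush against the pointer stop at crop (420,240), the pad (295,285) is up, and the arm is clear.

```bash
python3 -c "
from plant import ctrl
print(ctrl.sign_off())"
```

```text
the job is handed in; nothing more can be done
None
```

The gauge was pushed with its pad pressed until it rested against the pointer stop, the pad is up again, the arm is clear, and the job is handed in (no verdict was returned).

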